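# Wind the lamp dock until it lets go, then move the lamp to the coaster

### The arm

A 6-joint arm with a two-finger parallel gripper is mounted at the origin on the work surface. World frame = base frame: x ahead of the robot, y to its left, z up, the work surface at z = 0. Lengths are in mm, angles in rad, forces in N, time in s.
With the tool pointing down it reaches from about 300 to 775 mm from the base axis. Payload 14.6 kg.
Tool frame: the origin (TCP) lies midway between the tips of the shut fingers; the grasp point (between the pads) lies behind it (arm.tcp_to_grasp is the z of the grasp point in the tool frame, in mm); z points along the fingers, y is the line along which they close (so a half turn about z gives the same grasp; the last joint's range is limited). The gripper opens to 85 mm and grips with 20 to 120 N. Pads are 22 mm wide; open, the fingers measure 114 mm over their backs; the gripper's body (76 mm by 85 mm) begins 54 mm behind the grasp point. The pads swing forward as they close: fully open they stand 13 mm farther back than shut.
Start: joints at [-1.337, 0.3, 1.521, -0, 1.321, -0.067], TCP at [162.949, -525.297, 200.581] pointing down, gripper open.
Joint ranges: [-3.03, 3.03], [-0.79, 2.21], [0.23, 2.52], [-1.04, 4.18], [0, 3.07], [-2.55, 2.55]. Speed limits (rad/s): [2.22, 2.22, 2.57, 3.14, 3.14, 3.14].

### API

Orientations are given as a 3x3 rotation matrix whose columns are the frame's x, y, z axes.
In Python, from cell import arm gives the robot as it stands.
- The arm moves only by the tool jog_arm, never from a script. Its argument "commands" is a list of rows, each a list of 2 entries, a list of its own where there are three numbers: the shift along the tool's x, y, z scaled (see below), then the turn, a rotation vector about the tool's x, y, z scaled (see below). In form: [[[x, y, z], [wx, wy, wz]], ...]. A call has 1 to 5 rows; each row shifts and turns the commanded pose from where the row before left it, along the tool's axes as they then stand; what a row does not reach is not made up. The controller multiplies each number of a shift by 0.2 m and each number of a turn by pi rad. A row lasts 1/10 s, in which the tool goes at most 50 mm and 8.59 degrees, less where a joint would pass 70% of its speed; a pose out of reach is approached as far as the arm can. A call with a number of a shift or a turn outside -1 to 1 is refused whole. A call with a gripper value outside its range is refused whole. "hand" is the closure, from 0 (fully open) to 1 (shut), set as the call begins (left out, the last holds). The fingers move at their own pace and stop on an object; "squeeze" is the grip in N (left out, the last holds). Time passes only in rows, so rows that do not move let the fingers close. It gives the time, the measured TCP pose, the force, the opening and the grip force at its end, in the units of the state.
- arm.state(): the state, without advancing time (a new reading comes with each control period).
- arm.camera(name): name is "scene" or "top"; returns (picture, depth): 420x560x3 uint8, red, green, blue; 420x560 float32, mm along the optical axis (not along the pixel's ray), 0 where there is no reading.
- arm.camera_params(name): a dict with "fx", "fy", "cx", "cy" (pixels), "R" (3x3) and "t" (3): a world point X has camera coordinates R X + t. Camera axes: x right, y down, z forward; pixel columns grow to the right and rows downward; lengths in mm; the calibration is good to about 2 mm. A picture is of the moment at which its call begins. camera_params takes no time and is no camera call.
- arm.hand_in(): hands the job in; it is judged then, once.
Trained networks look in the newest picture that a camera, given by its name, has taken for a name from the list of things; names that differ only in an ending like _2 or _b are one class to them, and where a whole thing is asked for, a point or a joint stands for the part that bears it (a point fixed in the world has none). Each returns a list of dicts, best first, with "conf" (0 to 1); they miss things now and then, are a little off and sometimes report something else, mostly with a low value. They report only what shows in the picture. A call takes as long as a camera call. They do not tell look-alikes from the thing itself.
- arm.search_frame(camera, label): "point" ([column, row] in pixels, amid what is visible of it).
- arm.masks_of(camera, label): "region" (420x560 bool, what is visible of it) and "point" ([column, row] in pixels, amid what is visible of it).
The state is a dict: "time_s": time; "qpos": joint angles; "qvel": joint speeds; "tau": joint torques, N m; "tcp_pos": TCP position; "eef_rot": TCP orientation; "ft_force": force on the tool from outside, world axes, zero at the start; "moment": the same for the moment, N m; "gripper_width": finger opening in mm; "gripper_force": force on a finger pad.
Only numpy, scipy, OpenCV 4.12 (cv2) and the standard library are available. Lean on these libraries where they do the work, as an engineer would, in place of code of your own. Each camera call takes 0.05 s, during which the arm holds its last target. There are 200 camera calls.

### The job

First get the toy car off the steel coaster so that it stands on its wheels on the table. Then wind the lamp dock's crank clockwise until the resistance suddenly drops away and the orange catches let go of the lamp, stopping within one turn of that, and lift the lamp off by its handle, keep it upright and set it down gently with its whole foot on the coaster, and let go. Leave the bowl, jar and bookend where they are.

Things in the scene. Friction and masses are not known exactly. Their poses are not given: they have to be found in the camera images.
- dock: Winding dock for the lamp, fixed to the table: grey flat box, 120 mm along its x, 255 mm along its y (from y = -115 to +140 mm), 35 mm high. Origin under it, at table height; z up. A dark steel tower (radius 29 mm, top 94 mm above the table) with the crank stands at its y = -75 mm; the lamp's seat, a flat round place, is at y = +70 mm. An orange arrow shows the winding sense.
- crank_axis (a point): Point on the crank's vertical axis, 100 mm above the table (above the dock's tower, at y = -75 mm of the dock).
- crank_cup (a point): Finger cup of the crank: open-topped black round cup at the end of the crank arm, its centre 65 mm from the crank's axis. Inside 50 mm wide, outside 56 to 60 mm. This point is the centre of the cup's inner floor, 101 mm above the table; the rim is 23 mm higher, 124 mm above the table. One can put closed fingers into the cup from above and carry it round in a circle without gripping.
- crank (a joint): Crank angle in rad, growing as it is wound clockwise seen from above. It starts between 0 and 3.5 rad and takes about 0.34 N m (about 5 N at the cup) until it lets go at about 9.5 rad (about 1 to 1.5 turns from the start); then it turns almost freely. Over-wound at 15.8 rad. It stays where it is left.
- latch (a joint): Travel in m of the two orange catches that hold the lamp's foot on opposite sides of the seat (along the dock's x): 0 to 0.003 while they hold the foot, jumping outwards to 0.014 when the winding lets go. They do not come back.
- lamp_seat (a point): Centre of the lamp's seat on the dock, on its flat top 35 mm above the table.
- lamp: Green and clear lamp, 0.3 to 0.6 kg, loose but held by the catches at first. Round foot 76 mm across and 8 mm thick, clear body 64 mm across, cap 68 mm across with its top at 112 mm, steel carrying handle above. Origin at the centre of the foot's underside, z up; the handle bar runs along its y.
- lamp_handle (a point): Middle of the lamp's handle bar, 150 mm above the lamp's underside. The bar is 12 mm thick and runs 68 mm along the lamp's y, with 32 mm of free space below it; take it from above with the fingers closing along the lamp's x.
- coaster: Flat stainless steel disc, 120 mm across, 6 mm thick, lying loose on the table. Origin at the centre of its underside.
- toy_car: Yellow plastic toy car, 70 mm long (its x), 34 mm wide, 33 mm high, 50 g, standing on the coaster at first. Origin at the centre of its underside, z up. Its wheels do not roll; it slides when pushed.
- bowl: Blue stoneware bowl, 130 mm across, 60 mm high, origin under its centre. To be left alone.
- jar: Empty glass jar with an aluminium twist cap, 74 mm across, 103 mm high, origin under its centre. To be left alone.
- bookend: Solid oak bookend, L-shaped, 90 x 100 mm foot, 128 mm high, origin under the foot's centre. To be left alone.
Things that resemble listed ones, but are neither listed nor needed, are in the scene too. Leave any pink look-alike of the lamp alone.

How it is judged:
By the outcome, as a careful person would: the job done as asked, in the order asked, and still so for the second after the job is handed in, with the robot touching nothing.
It also fails if it takes over 72 s, if anything falls off the work surface, if the arm or the gripper's body presses on something with over 40 N, if the wrist force passes 120 N, or if a joint passes its speed limit or range.

## Working session

There is one attempt and no reset: what is moved stays moved. The work goes in short steps, Python scripts to look and compute and a tool call to move; the robot and the scene stay as the last step left them, time stands still between calls to the robot, and variables do not carry over. Pictures are saved under pics/ and viewed, at most 10 in all, crops included, and the job is handed in when it is done.

Besides the shell and the picture viewer there is one more tool, called after "Request:" by a JSON object that holds its "fn" and its "kwargs". jog_arm: Moves the arm, as the interface text tells. Its arguments: {"type":"object","properties":{"commands":{"type":"array","items":{"type":"array"}},"hand":{"type":"number"},"squeeze":{"type":"number"}},"required":["commands"]}

```bash
mkdir -p pics; ls; cat > h.py <<'E'
import numpy as np, cv2
from cell import arm
def shot(c,name=None):
    p,d=arm.camera(c)
    if name: cv2.imwrite('pics/'+name+'.png',p[:,:,::-1])
    return p,d
def cloud(c,d):
    k=arm.camera_params(c); R=np.array(k['R']);t=np.array(k['t'])
    v,u=np.mgrid[:420,:560]
    P=np.stack([(u-k['cx'])/k['fx']*d,(v-k['cy'])/k['fy']*d,d],-1)
    return (P-t)@R
def proj(c,X):
    k=arm.camera_params(c); q=np.array(k['R'])@X+np.array(k['t'])
    return k['fx']*q[0]/q[2]+k['cx'],k['fy']*q[1]/q[2]+k['cy']
E
python3 - <<'E'
from h import *
im={}
for c in('top','scene'):
    p,d=shot(c,c+'0'); W=cloud(c,d); np.save(c+'0.npy',W)
    for l in ['dock','crank_cup','lamp','lamp_handle','coaster','toy_car','bowl','jar','bookend']:
        for r in arm.masks_of(c,l)[:3]:
            m=r['region']&(d>0)
            if r['conf']<.2 or m.sum()<5: continue
            q=W[m]; print(c,l,round(r['conf'],2),np.round(r['point']),'med',np.median(q,0).round(),'lo',np.percentile(q,3,0).round(),'hi',np.percentile(q,97,0).round())
s=arm.state(); print(s['time_s'],s['tcp_pos'],np.round(s['eef_rot'],3),arm.tcp_to_grasp,s['ft_force'])
E
```

```text
pics
top dock 0.65 [247. 222.] med [532.  77.  35.] lo [453.  -9.  29.] hi [609. 227. 120.]
top crank_cup 0.72 [270. 249.] med [474.  27. 103.] lo [441.   3.  33.] hi [539.  55. 125.]
top crank_cup 0.24 [375. 241.] med [ 484. -255.   28.] lo [ 452. -274.   17.] hi [ 513. -237.   41.]
top lamp 0.96 [213. 215.] med [553. 160. 147.] lo [524. 131.  41.] hi [581. 194. 191.]
top lamp 0.96 [155. 252.] med [467. 307. 111.] lo [433. 285.   1.] hi [500. 349. 156.]
top lamp 0.95 [154. 200.] med [591. 313. 111.] lo [564. 292.   4.] hi [625. 351. 156.]
top lamp_handle 0.77 [152. 201.] med [591. 314. 110.] lo [564. 292.   3.] hi [626. 352. 156.]
top lamp_handle 0.74 [216. 291.] med [372. 161. 111.] lo [335. 134.   1.] hi [398. 195. 156.]
top lamp_handle 0.7 [215. 217.] med [552. 160. 146.] lo [524. 132.  41.] hi [583. 192. 191.]
top coaster 0.78 [380. 246.] med [ 477. -276.    5.] lo [ 425. -324.   -0.] hi [ 532. -217.   21.]
top coaster 0.66 [250. 225.] med [531.  77.  35.] lo [453.  -9.  30.] hi [608. 227. 120.]
top toy_car 0.64 [379. 241.] med [ 484. -256.   30.] lo [ 452. -274.   21.] hi [ 513
[... 1165 characters left out ...]
    5.] lo [ 435. -324.    1.] hi [ 540. -217.    8.]
scene coaster 0.48 [335. 189.] med [574. 160. 133.] lo [532. 133.  40.] hi [589. 200. 190.]
scene toy_car 0.85 [135. 235.] med [ 498. -257.   27.] lo [ 463. -280.   11.] hi [ 520. -238.   40.]
scene bowl 0.89 [124. 338.] med [ 744. -272.   30.] lo [ 703. -322.    4.] hi [ 819. -211.   60.]
scene jar 0.75 [286. 312.] med [801.   6.  92.] lo [756. -23.  10.] hi [815.  39. 104.]
scene bookend 0.95 [392. 296.] med [803. 192.  63.] lo [727. 151.   6.] hi [825. 258. 129.]
1.0 [ 162.95805222 -525.30260562  200.60006038] [[ 0.955  0.296  0.   ]
 [ 0.296 -0.955 -0.   ]
 [-0.     0.    -1.   ]] -18.700000000000003 [0.46235624 0.31832645 0.51985979]
```

```bash
ls pics
```

```text
scene0.png
top0.png
```

View pics/top0.png

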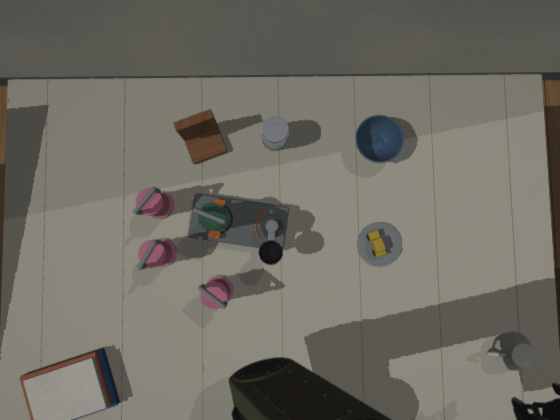

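View pics/scene0.png

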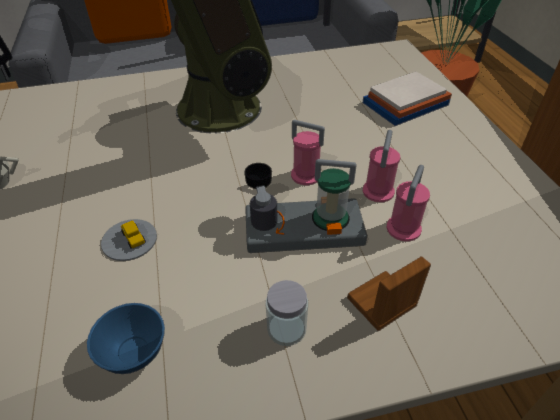

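```bash
python3 - <<'E'
from h import *
W=np.load('top0.npy'); V=np.load('scene0.npy')
def pts(W,x0,x1,y0,y1,z0,z1):
    q=W.reshape(-1,3); return q[(q[:,0]>x0)&(q[:,0]<x1)&(q[:,1]>y0)&(q[:,1]<y1)&(q[:,2]>z0)&(q[:,2]<z1)]
def rep(n,q):
    r=cv2.minAreaRect(q[:,:2].astype(np.float32)); c=q[:,:2]-q[:,:2].mean(0)
    print(n,len(q),q.mean(0).round(1),'rect',np.round(r[0],1),np.round(r[1],1),round(r[2],1),'circ',np.round(np.r_[cv2.minEnclosingCircle(q[:,:2].astype(np.float32))[0],cv2.minEnclosingCircle(q[:,:2].astype(np.float32))[1]],1))
for n,w in(('top',W),('scene',V)):
    for nm,b in dict(docktop=(430,640,-40,250,32,37),cuprim=(420,560,-20,70,119,127),cupfloor=(420,560,-20,70,98,105),handle=(515,600,120,205,180,195),lampcap=(515,600,120,205,140,150),car=(430,540,-300,-220,12,45),cartop=(430,540,-300,-220,33,45),coaster=(400,560,-350,-200,3,8),tower=(480,580,0,60,88,118)).items():
        q=pts(w,*b)
        if len(q)>5: rep(n+' '+nm,q)
E
```

```text
top docktop 1980 [546.4 106.5  34.4] rect [544.9 109.2] [253.1 118.8] 80.3 circ [546.4 109.6 135.6]
top cuprim 118 [466.3  26.2 123. ] rect [466.1  26.7] [56.  58.1] 89.2 circ [466.2  27.4  29.5]
top cupfloor 314 [474.2  27.1 101.2] rect [496.5  20.7] [ 47.  110.7] 77.5 circ [497.9  27.2  55.4]
top handle 174 [554.4 165.6 188.8] rect [554.5 165.7] [77.5 12. ] 66.8 circ [555.1 165.5  38.8]
top lampcap 475 [554.1 165.9 146.1] rect [554.6 166.3] [66.6 66.2] 25.5 circ [553.5 163.1  36.4]
top car 331 [ 481.7 -256.4   30.1] rect [ 481.9 -258.6] [69.8 34.8] 19.3 circ [ 482.7 -258.9   36.2]
top cartop 139 [ 478.5 -259.8   38.1] rect [ 478.1 -259.8] [36.4 27.3] 20.5 circ [ 478.1 -259.4   20.6]
top coaster 916 [ 478.  -273.1    5.3] rect [ 479.2 -275.4] [157.3 149.8] 1.3 circ [ 483.4 -273.   102.1]
top tower 465 [523.5  25.3  99.5] rect [518.9  26.8] [50.4 77.7] 89.0 circ [518.6  29.3  41.9]
scene docktop 2683 [561.3 105.2  34.6] rect [549.6 109.4] [252.3 120.8] 80.8 circ [549.2 109.1 137.1]
scene cuprim 169 [471.   26.9 122.4] rect [470.1  26.6] [57.7 59.2] 76.8 circ [469.5  27.7  30.8]
scene cupfloor 237 [482.9  26.8 101.7] rect [495.   21.6] [ 53.7 107.2] 75.3 circ [496.3  25.3  54.7]
scene handle 254 [560.2 165.3 187.4] rect [558.4 165.9] [79.6 13.4] 65.6 circ [557.4 166.4  39.8]
scene lampcap 635 [561.6 164.9 146.2] rect [558.9 166.1] [66.4 66.7] 25.9 circ [559.6 166.5  38.9]
scene car 407 [ 496.6 -256.6   29.5] rect [ 487.3 -258.2] [69. 34.] 18.8 circ [ 488.  -260.4   36.7]
scene cartop 165 [ 484.5 -259.7   38.1] rect [ 481.8 -260.1] [38.9 27.2] 19.3 circ [ 482.2 -261.4   21.6]
scene coaster 1246 [ 489.8 -272.4    5.5] rect [ 480.  -279.3] [139.3 153.4] 86.1 circ [ 488.  -270.4   91.8]
scene tower 631 [527.8  23.9 101.4] rect [522.2  26.7] [52.8 83.1] 89.4 circ [518.9  27.1  46.3]
```

Top view: yellow car on the coaster at (378,243), crank cup at (270,252), green lamp at (214,217) with orange catches, and pink look-alikes at (155,202), (155,253) and (216,292). The scene view agrees: car (132,235), cup (258,175), lamp (333,195). Averaging both cameras puts the car at about (484,-258), the cup at (468,27), the crank axis at (532,23) and the lamp at (556,166).

Request:
{"fn": "jog_arm", "kwargs": {"commands": [[[0.193, -0.08, 0.05], [0, 0, 0]], [[0.193, -0.08, 0.05], [0, 0, 0]], [[0.193, -0.08, 0.05], [0, 0, 0]], [[0.193, -0.08, 0.05], [0, 0, 0]], [[0.193, -0.08, 0.05], [0, 0, 0]]], "hand": 0, "squeeze": 25}}

```text
time_s: 1.5
tcp_pos: [324.7, -390.5, 150.4]
eef_rot: [[0.955, 0.296, 0.0], [0.296, -0.955, -0.0], [0.0, 0.0, -1.0]]
ft_force: [0.8, -1.3, 0.0]
gripper_width: 85.2
gripper_force: 0.0
```

Request:
{"fn": "jog_arm", "kwargs": {"commands": [[[0.193, -0.08, 0.05], [0, 0, 0]], [[0.193, -0.08, 0.05], [0, 0, 0]], [[0.193, -0.08, 0.05], [0, 0, 0]], [[0.193, -0.08, 0.05], [0, 0, 0]], [[0.193, -0.08, 0.05], [0, 0, 0.01]]]}}

```text
time_s: 2.0
tcp_pos: [485.4, -256.8, 100.3]
eef_rot: [[0.964, 0.266, 0.0], [0.266, -0.964, -0.0], [0.0, 0.0, -1.0]]
ft_force: [0.3, -1.2, 0.7]
gripper_width: 85.5
gripper_force: 0.0
```

Request:
{"fn": "jog_arm", "kwargs": {"commands": [[[0, 0, 0], [0, 0, 0]], [[0, 0, 0], [0, 0, 0]]]}}

```text
time_s: 2.2
tcp_pos: [484.4, -257.6, 100.3]
eef_rot: [[0.963, 0.268, -0.001], [0.268, -0.963, 0.0], [-0.001, -0.0, -1.0]]
ft_force: [-0.7, -0.5, 0.5]
gripper_width: 84.9
gripper_force: 0.0
```

Request:
{"fn": "jog_arm", "kwargs": {"commands": [[[0, 0, 0.15], [0, 0, -0.018]], [[0, 0, 0.15], [0, 0, 0]], [[0, 0, 0.1], [0, 0, 0]], [[0, 0, 0.035], [0, 0, 0]], [[0, 0, 0], [0, 0, 0]]]}}

```text
time_s: 2.7
tcp_pos: [483.6, -258.7, 13.5]
eef_rot: [[0.948, 0.319, -0.001], [0.319, -0.948, 0.0], [-0.001, -0.001, -1.0]]
ft_force: [-0.0, 0.6, 1.2]
gripper_width: 85.4
gripper_force: 0.0
```

Request:
{"fn": "jog_arm", "kwargs": {"commands": [[[0, 0, 0], [0, 0, 0]], [[0, 0, 0], [0, 0, 0]], [[0, 0, 0], [0, 0, 0]], [[0, 0, 0], [0, 0, 0]], [[0, 0, 0], [0, 0, 0]]], "hand": 1}}

```text
time_s: 3.2
tcp_pos: [484.3, -258.2, 13.9]
eef_rot: [[0.947, 0.32, 0.0], [0.32, -0.947, -0.0], [0.0, 0.0, -1.0]]
ft_force: [-0.7, -0.1, 0.4]
gripper_width: 12.5
gripper_force: 0.0
```

Request:
{"fn": "jog_arm", "kwargs": {"commands": [[[0, 0, 0], [0, 0, 0]], [[0, 0, 0], [0, 0, 0]], [[0, 0, 0], [0, 0, 0]]]}}

```text
time_s: 3.5
tcp_pos: [484.2, -258.1, 13.6]
eef_rot: [[0.947, 0.32, -0.0], [0.32, -0.947, 0.0], [-0.0, -0.0, -1.0]]
ft_force: [0.2, 0.1, -0.4]
gripper_width: -0.2
gripper_force: 0.0
```

```bash
python3 - <<'E'
from h import *
out=[]
for c in('top','scene'):
    p,d=shot(c); W=cloud(c,d)
    for l in ['toy_car','coaster']:
        for r in arm.masks_of(c,l)[:2]:
            q=W[r['region']&(d>0)]; print(c,l,round(r['conf'],2),np.round(r['point']),np.median(q,0).round())
    u,v=map(int,proj(c,np.array([480,-260,20])))
    out.append(cv2.resize(p[max(0,v-50):v+50,max(0,u-65):u+65],(400,300),interpolation=cv2.INTER_CUBIC))
cv2.imwrite('pics/a.png',np.hstack(out)[:,:,::-1])
E
```

```text
top toy_car 0.7 [372. 233.] [ 501. -246.   25.]
top coaster 0.19 [202. 135.] [775. 202.  20.]
scene toy_car 0.58 [136. 236.] [ 501. -255.   26.]
scene coaster 0.94 [125. 244.] [ 495. -280.    5.]
```

View pics/a.png

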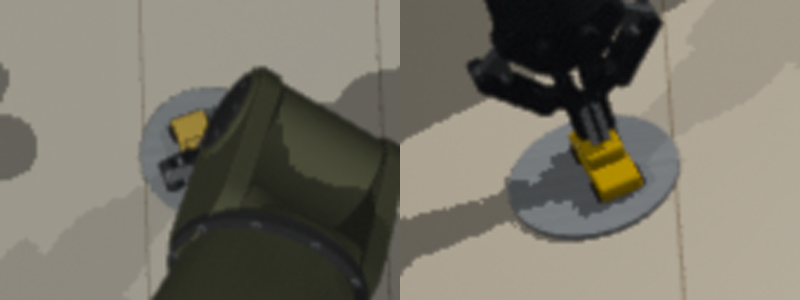

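```bash
cat >> h.py <<'E'
def yellow(p,d,W):
    h=cv2.cvtColor(p,cv2.COLOR_RGB2HSV)
    return (h[...,0]>18)&(h[...,0]<32)&(h[...,1]>170)&(d>0)&(W[...,2]<60)&(W[...,2]>3)&(W[...,1]<-50)&(W[...,0]>350)
E
python3 - <<'E'
from h import *
for c in('top','scene'):
    p0=cv2.imread(f'pics/{c}0.png')[:,:,::-1]; W0=np.load(c+'0.npy'); p,d=shot(c); W=cloud(c,d)
    for pp,w in((p0,W0),(p,W)):
        q=w[yellow(pp,np.ones((420,560)),w)]
        r=cv2.minAreaRect(q[:,:2].astype(np.float32)); print(c,len(q),q.mean(0).round(),q[:,0].min().round(),q[:,0].max().round(),q[:,1].min().round(),q[:,1].max().round(),np.percentile(q[:,2],[2,50,98]).round(),r)
E
```

```text
<stdin>:6: RuntimeWarning: Mean of empty slice.
  ret = um.true_divide(
Traceback (most recent call last):
ValueError: zero-size array to reduction operation minimum which has no identity
```

```bash
sed -i 's/>18)&(h\[...,0\]<32)&(h\[...,1\]>170)/>12)\&(h[...,0]<40)\&(h[...,1]>140)/' h.py
python3 - <<'E'
from h import *
for c in('top','scene'):
    p0=cv2.imread(f'pics/{c}0.png')[:,:,::-1].copy(); W0=np.load(c+'0.npy'); p,d=shot(c); W=cloud(c,d)
    for pp,w in((p0,W0),(p,W)):
        q=w[yellow(pp,np.ones((420,560)),w)]
        if len(q)<5: print(c,len(q)); continue
        r=cv2.minAreaRect(q[:,:2].astype(np.float32)); print(c,len(q),q.mean(0).round(),q[:,0].min().round(),q[:,0].max().round(),q[:,1].min().round(),q[:,1].max().round(),np.percentile(q[:,2],[2,50,98]).round(),np.round(np.r_[r[0],r[1],r[2]]))
print(arm.state()['gripper_width'],arm.state()['time_s'])
E
```

```text
top 272 [ 482. -257.   31.] 447.0 516.0 -281.0 -235.0 [21. 31. 42.] [ 482. -258.   67.   30.   19.]
top 97 [ 501. -249.   27.] 485.0 516.0 -266.0 -236.0 [20. 26. 39.] [ 501. -252.   26.   30.   18.]
scene 379 [ 497. -257.   30.] 459.0 522.0 -281.0 -234.0 [15. 28. 41.] [ 488. -259.   69.   31.   19.]
scene 320 [ 501. -256.   29.] 459.0 524.0 -282.0 -235.0 [15. 26. 46.] [ 488. -259.   69.   31.   19.]
0.14688622518766578 3.95
```

```bash
python3 - <<'E'
from h import *
for c in('scene','top'):
    p,d=shot(c); W=cloud(c,d)
    h=cv2.cvtColor(p,cv2.COLOR_RGB2HSV)
    m=(W[...,0]>420)&(W[...,0]<540)&(W[...,1]>-320)&(W[...,1]<-200)&(d>0)&(W[...,2]>10)&~yellow(p,d,W)&(h[...,2]<140)
    for z in range(10,110,10):
        q=W[m&(W[...,2]>=z)&(W[...,2]<z+10)]
        if len(q): print(c,z,len(q),q.mean(0).round(),q.min(0).round(),q.max(0).round())
    if c=='scene':
        u,v=map(int,proj(c,np.array([484,-258,30]))); print(u,v); cv2.imwrite('pics/b.png',cv2.resize(p[v-45:v+30,u-50:u+50],(800,600),interpolation=cv2.INTER_NEAREST)[:,:,::-1])
E
```

```text
scene 10 13 [ 501. -257.   16.] [ 462. -283.   11.] [ 520. -234.   20.]
scene 20 10 [ 489. -258.   22.] [ 461. -283.   20.] [ 517. -234.   23.]
scene 30 2 [ 480. -260.   37.] [ 468. -277.   37.] [ 492. -243.   37.]
scene 40 8 [ 495. -256.   49.] [ 492. -263.   47.] [ 497. -251.   50.]
scene 50 37 [ 493. -254.   56.] [ 485. -267.   50.] [ 498. -245.   60.]
scene 60 52 [ 493. -257.   65.] [ 484. -273.   60.] [ 499. -243.   70.]
scene 70 46 [ 494. -256.   75.] [ 486. -272.   71.] [ 499. -244.   79.]
scene 80 66 [ 494. -258.   86.] [ 474. -284.   80.] [ 505. -238.   90.]
scene 90 162 [ 491. -255.   96.] [ 465. -289.   90.] [ 508. -221.  100.]
scene 100 151 [ 491. -257.  104.] [ 464. -296.  100.] [ 511. -213.  110.]
131 229
top 10 20 [ 504. -242.   14.] [ 458. -280.   10.] [ 533. -218.   20.]
top 20 6 [ 513. -247.   24.] [ 503. -260.   21.] [ 516. -234.   26.]
top 40 1 [ 487. -250.   49.] [ 487. -250.   49.] [ 487. -250.   49.]
top 50 1 [ 490. -249.   54.] [ 490. -249.   54.] [ 490. -249.   54.]
top 60 1 [ 485. -245.   69.] [ 485. -245.   69.] [ 485. -245.   69.]
top 90 8 [ 483. -232.   97.] [ 478. -238.   95.] [ 485. -223.  100.]
top 100 6 [ 483. -226.  106.] [ 481. -232.  101.] [ 485. -217.  110.]
```

View pics/b.png

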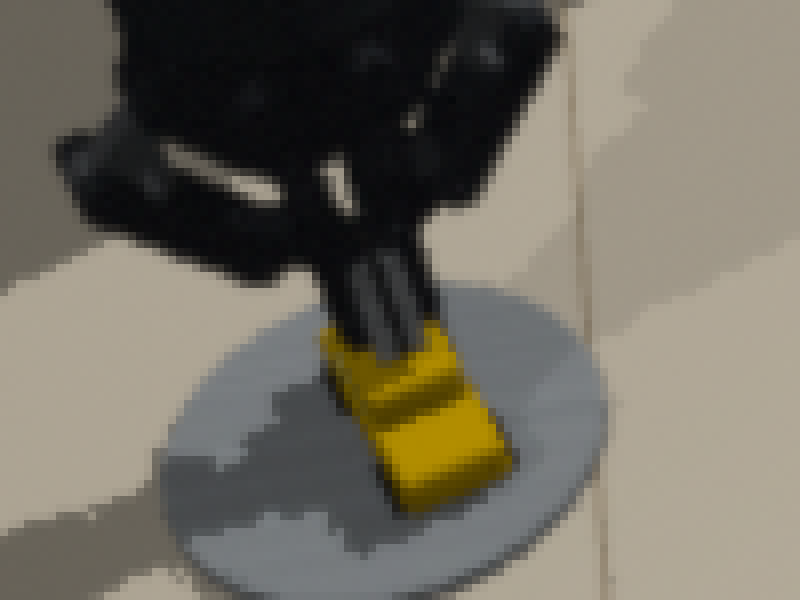

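The fingers have shut above the roof. The depth puts their tips at z≈46, although the reported TCP z is 14, so the real tips sit about 32 mm higher than reported. I'll open and go lower in small steps, watching the force.

Request:
{"fn": "jog_arm", "kwargs": {"commands": [[[0, 0, 0], [0, 0, 0]], [[0, 0, 0], [0, 0, 0]], [[0, 0, 0], [0, 0, 0]], [[0, 0, 0], [0, 0, 0]], [[0, 0, 0], [0, 0, 0]]], "hand": 0}}

```text
time_s: 4.55
tcp_pos: [484.2, -258.1, 13.6]
eef_rot: [[0.947, 0.32, 0.0], [0.32, -0.947, -0.0], [0.0, 0.0, -1.0]]
ft_force: [0.3, -0.0, 0.1]
gripper_width: 72.1
gripper_force: 0.0
```

Request:
{"fn": "jog_arm", "kwargs": {"commands": [[[0, 0, 0.03], [0, 0, 0]], [[0, 0, 0.03], [0, 0, 0]], [[0, 0, 0], [0, 0, 0]]]}}

```text
time_s: 4.85
tcp_pos: [483.7, -257.8, 0.4]
eef_rot: [[0.947, 0.32, -0.002], [0.32, -0.947, 0.001], [-0.001, -0.001, -1.0]]
ft_force: [0.2, -0.2, 0.4]
gripper_width: 85.3
gripper_force: 0.0
```

Request:
{"fn": "jog_arm", "kwargs": {"commands": [[[0, 0, 0.03], [0, 0, 0]], [[0, 0, 0.02], [0, 0, 0]], [[0, 0, 0], [0, 0, 0]]]}}

```text
time_s: 5.15
tcp_pos: [483.9, -257.9, -9.2]
eef_rot: [[0.947, 0.32, -0.001], [0.32, -0.947, 0.001], [-0.001, -0.001, -1.0]]
ft_force: [0.1, 0.4, 0.1]
gripper_width: 85.2
gripper_force: 0.0
```

```bash
python3 - <<'E'
from h import *
c='scene'; p,d=shot(c,'c'); W=cloud(c,d)
h=cv2.cvtColor(p,cv2.COLOR_RGB2HSV)
m=(W[...,0]>420)&(W[...,0]<540)&(W[...,1]>-330)&(W[...,1]<-180)&(d>0)&(W[...,2]>8)&~yellow(p,d,W)&(h[...,2]<140)
for z in range(8,110,10):
    q=W[m&(W[...,2]>=z)&(W[...,2]<z+10)]
    if len(q): print(c,z,len(q),q.mean(0).round(),q.min(0).round(),q.max(0).round())
E
```

```text
scene 8 59 [ 497. -272.   10.] [ 430. -324.    8.] [ 539. -218.   17.]
scene 18 16 [ 481. -262.   21.] [ 455. -283.   19.] [ 516. -234.   27.]
scene 28 13 [ 479. -250.   36.] [ 462. -303.   34.] [ 509. -209.   38.]
scene 38 41 [ 492. -257.   44.] [ 465. -313.   38.] [ 512. -204.   48.]
scene 48 53 [ 494. -259.   53.] [ 464. -309.   48.] [ 513. -203.   58.]
scene 58 48 [ 491. -251.   63.] [ 464. -311.   58.] [ 512. -203.   68.]
scene 68 42 [ 496. -260.   73.] [ 473. -310.   68.] [ 515. -200.   78.]
scene 78 172 [ 492. -260.   84.] [ 457. -324.   78.] [ 521. -184.   88.]
scene 88 195 [ 494. -262.   93.] [ 457. -329.   88.] [ 522. -185.   98.]
scene 98 232 [ 495. -259.  102.] [ 458. -329.   98.] [ 521. -187.  108.]
scene 108 181 [ 499. -260.  113.] [ 471. -328.  108.] [ 521. -187.  118.]
```

Request:
{"fn": "jog_arm", "kwargs": {"commands": [[[0, 0, 0.03], [0, 0, 0]], [[0, 0, 0.03], [0, 0, 0]], [[0, 0, 0.02], [0, 0, 0]], [[0, 0, 0], [0, 0, 0]]]}}

```text
time_s: 5.6
tcp_pos: [483.8, -257.9, -25.2]
eef_rot: [[0.947, 0.32, -0.001], [0.32, -0.947, 0.001], [-0.001, -0.001, -1.0]]
ft_force: [0.0, -0.5, 0.1]
gripper_width: 85.4
gripper_force: 0.0
```

Request:
{"fn": "jog_arm", "kwargs": {"commands": [[[0, 0, 0], [0, 0, 0]], [[0, 0, 0], [0, 0, 0]], [[0, 0, 0], [0, 0, 0]], [[0, 0, 0], [0, 0, 0]], [[0, 0, 0], [0, 0, 0]]], "hand": 1}}

```text
time_s: 6.1
tcp_pos: [484.4, -258.2, -24.1]
eef_rot: [[0.947, 0.32, 0.0], [0.32, -0.947, -0.0], [0.0, 0.0, -1.0]]
ft_force: [-1.5, -0.0, 2.8]
gripper_width: 31.2
gripper_force: 25.5
```

Request:
{"fn": "jog_arm", "kwargs": {"commands": [[[0, 0, 0], [0, 0, 0]]]}}

```text
time_s: 6.2
tcp_pos: [484.4, -258.2, -24.1]
eef_rot: [[0.947, 0.32, 0.0], [0.32, -0.947, -0.0], [0.0, 0.0, -1.0]]
ft_force: [-0.7, 0.3, 4.3]
gripper_width: 30.9
gripper_force: 25.6
```

Request:
{"fn": "jog_arm", "kwargs": {"commands": [[[0, 0, -0.05], [0, 0, 0]], [[0, 0, -0.1], [0, 0, 0]], [[0, 0, -0.05], [0, 0, 0]], [[-0.02, -0.12, 0], [0, 0, 0]], [[-0.02, -0.12, 0], [0, 0, 0]]]}}

```text
time_s: 6.7
tcp_pos: [461.1, -214.9, 16.1]
eef_rot: [[0.948, 0.32, 0.001], [0.32, -0.948, -0.0], [0.001, 0.001, -1.0]]
ft_force: [0.1, -0.0, -1.2]
gripper_width: 31.1
gripper_force: 25.1
```

Request:
{"fn": "jog_arm", "kwargs": {"commands": [[[-0.02, -0.12, 0], [0, 0, 0]], [[-0.02, -0.12, 0], [0, 0, 0]], [[-0.02, -0.12, 0], [0, 0, 0]], [[0, 0, 0], [0, 0, 0]], [[0, 0, 0.1], [0, 0, 0]]]}}

```text
time_s: 7.2
tcp_pos: [428.5, -151.3, -2.5]
eef_rot: [[0.947, 0.321, 0.004], [0.321, -0.947, -0.002], [0.004, 0.003, -1.0]]
ft_force: [0.1, 0.9, -0.5]
gripper_width: 30.9
gripper_force: 25.1
```

Request:
{"fn": "jog_arm", "kwargs": {"commands": [[[0, 0, 0.08], [0, 0, 0]], [[0, 0, 0.03], [0, 0, 0]], [[0, 0, 0.012], [0, 0, 0]], [[0, 0, 0], [0, 0, 0]]]}}

```text
time_s: 7.6
tcp_pos: [427.1, -151.1, -28.6]
eef_rot: [[0.947, 0.32, 0.0], [0.32, -0.947, -0.0], [0.0, 0.0, -1.0]]
ft_force: [-0.3, 0.3, 0.3]
gripper_width: 31.2
gripper_force: 25.1
```

```bash
python3 - <<'E'
from h import *
out=[]
for c in('top','scene'):
    p,d=shot(c); W=cloud(c,d)
    q=W[yellow(p,d,W)]; print(c,len(q)); 
    if len(q)>5: print(q.mean(0).round(),np.percentile(q,[2,98],axis=0).round())
print(arm.state()['ft_force'],arm.state()['tcp_pos'])
E
```

```text
top 1
scene 305
[ 442. -148.   26.] [[ 413. -164.   11.]
 [ 464. -131.   37.]]
[-0.25273815 -0.73914498 -0.62154917] [ 427.2403703  -151.10526832  -28.22912728]
```

Request:
{"fn": "jog_arm", "kwargs": {"commands": [[[0, 0, 0.01], [0, 0, 0]], [[0, 0, 0], [0, 0, 0]]]}}

```text
time_s: 7.9
tcp_pos: [427.4, -151.1, -30.1]
eef_rot: [[0.947, 0.32, 0.001], [0.32, -0.947, -0.001], [0.001, 0.001, -1.0]]
ft_force: [-1.1, 0.9, 5.6]
gripper_width: 30.8
gripper_force: 25.8
```

Request:
{"fn": "jog_arm", "kwargs": {"commands": [[[0, 0, 0.008], [0, 0, 0]], [[0, 0, 0], [0, 0, 0]]]}}

```text
time_s: 8.1
tcp_pos: [427.7, -151.0, -30.8]
eef_rot: [[0.947, 0.32, 0.002], [0.32, -0.947, -0.001], [0.002, 0.001, -1.0]]
ft_force: [-7.0, 5.6, 24.7]
gripper_width: 31.3
gripper_force: 28.5
```

Request:
{"fn": "jog_arm", "kwargs": {"commands": [[[0, 0, -0.006], [0, 0, 0]], [[0, 0, 0], [0, 0, 0]]]}}

```text
time_s: 8.3
tcp_pos: [427.2, -151.0, -30.7]
eef_rot: [[0.947, 0.32, 0.001], [0.32, -0.947, -0.0], [0.001, 0.001, -1.0]]
ft_force: [-1.2, 0.8, 9.9]
gripper_width: 31.0
gripper_force: 26.9
```

Request:
{"fn": "jog_arm", "kwargs": {"commands": [[[0, 0, 0], [0, 0, 0]], [[0, 0, 0], [0, 0, 0]], [[0, 0, 0], [0, 0, 0]]], "hand": 0.3}}

```text
time_s: 8.6
tcp_pos: [426.7, -150.8, -31.4]
eef_rot: [[0.947, 0.32, -0.0], [0.32, -0.947, 0.0], [-0.0, -0.0, -1.0]]
ft_force: [0.3, 0.6, -0.4]
gripper_width: 59.4
gripper_force: 0.0
```

Request:
{"fn": "jog_arm", "kwargs": {"commands": [[[0, 0, -0.2], [0, 0, 0]], [[0, 0, -0.25], [0, 0, 0]], [[0, 0, -0.25], [0, 0, 0]], [[0, 0, -0.2], [0, 0, 0]], [[0, 0, 0], [0, 0, 0]]]}}

```text
time_s: 9.1
tcp_pos: [428.8, -151.7, 153.9]
eef_rot: [[0.947, 0.32, 0.008], [0.32, -0.947, -0.003], [0.006, 0.006, -1.0]]
ft_force: [-0.1, -0.1, -0.3]
gripper_width: 59.6
gripper_force: 0.0
```

```bash
python3 - <<'E'
from h import *
for c in('top','scene'):
    p,d=shot(c,'d'+c); W=cloud(c,d)
    q=W[yellow(p,d,W)]; print(c,len(q)); 
    if len(q)>5: print(q.mean(0).round(),np.percentile(q,[2,98],axis=0).round(), cv2.minAreaRect(q[:,:2].astype(np.float32)))
    # coaster: grey disc fit
    for r in arm.masks_of(c,'coaster')[:2]:
        m=r['region'].astype(np.uint8); cs,_=cv2.findContours(m,0,cv2.CHAIN_APPROX_NONE); k=max(cs,key=cv2.contourArea)[:,0]
        # intersect contour rays with z=6
        K=arm.camera_params(c);R=np.array(K['R']);t=np.array(K['t']);o=-R.T@t
        D=np.c_[(k[:,0]-K['cx'])/K['fx'],(k[:,1]-K['cy'])/K['fy'],np.ones(len(k))]@R
        X=o+D*((6-o[2])/D[:,2])[:,None]
        A=np.c_[2*X[:,:2],np.ones(len(X))]; s=np.linalg.lstsq(A,(X[:,:2]**2).sum(1),rcond=None)[0]
        print(c,'coaster',round(r['conf'],2),s[:2].round(1),np.sqrt(s[2]+s[0]**2+s[1]**2).round(1),cv2.minEnclosingCircle(X[:,:2].astype(np.float32)))
E
```

```text
top 159
[ 437. -146.   26.] [[ 418. -159.   16.]
 [ 457. -130.   36.]] ((435.9535827636719, -147.87088012695312), (41.859336853027344, 29.446327209472656), 20.71657371520996)
top coaster 0.63 [ 487.3 -272.4] 53.2 ((480.53302001953125, -270.2631530761719), 59.47015380859375)
top coaster 0.22 [599.3 162.1] 10.1 ((598.4349975585938, 163.42208862304688), 14.194276809692383)
scene 340
[ 439. -151.   24.] [[ 408. -172.   10.]
 [ 464. -130.   35.]] ((430.619873046875, -151.16485595703125), (67.20295715332031, 32.357337951660156), 18.95791244506836)
scene coaster 0.66 [ 485.8 -269.2] 59.5 ((485.8377380371094, -268.9172668457031), 61.56047058105469)
```

Request:
{"fn": "jog_arm", "kwargs": {"commands": [[[0.118, -0.195, 0], [0, 0, 0]], [[0.118, -0.195, 0], [0, 0, 0]], [[0.118, -0.195, 0], [0, 0, 0]], [[0.118, -0.195, 0], [0, 0, 0]], [[0, 0, 0], [0, 0, -0.043]]], "hand": 1}}

```text
time_s: 9.8
tcp_pos: [466.1, 31.3, 147.3]
eef_rot: [[0.895, 0.446, -0.003], [0.446, -0.895, 0.001], [-0.002, -0.002, -1.0]]
ft_force: [-0.2, -1.1, 0.3]
gripper_width: -0.0
gripper_force: 0.0
```

Request:
{"fn": "jog_arm", "kwargs": {"commands": [[[0, 0, 0], [0, 0, -0.043]], [[0, 0, 0], [0, 0, -0.043]], [[0, 0, 0], [0, 0, -0.043]], [[0, 0, 0], [0, 0, -0.043]], [[0, 0, 0], [0, 0, -0.043]]]}}

```text
time_s: 10.3
tcp_pos: [465.7, 27.2, 147.2]
eef_rot: [[0.416, 0.909, -0.003], [0.909, -0.416, 0.0], [-0.001, -0.003, -1.0]]
ft_force: [0.2, 0.1, 0.1]
gripper_width: -0.0
gripper_force: 0.0
```

Request:
{"fn": "jog_arm", "kwargs": {"commands": [[[0, 0, 0], [0, 0, -0.043]], [[0, 0, 0], [0, 0, -0.043]], [[0, 0, 0], [0, 0.033, 0]], [[0, 0, 0], [0, 0.033, 0]], [[0, 0, 0], [0, 0, 0]]]}}

```text
time_s: 10.8
tcp_pos: [465.6, 26.2, 147.2]
eef_rot: [[0.163, 0.986, 0.031], [0.964, -0.166, 0.206], [0.208, -0.003, -0.978]]
ft_force: [0.3, -0.9, 0.5]
gripper_width: 0.1
gripper_force: 0.0
```

```bash
cat >> h.py <<'E'
def dark(c,lo,hi,name=None):
    p,d=shot(c,name); W=cloud(c,d); m=(W>lo).all(-1)&(W<hi).all(-1)&(d>0)
    return p,W,m
E
python3 - <<'E'
from h import *
s=arm.state(); print(s['tcp_pos'],np.round(s['eef_rot'],3),np.round(s['qpos'],2))
t=np.array(s['tcp_pos'])
p,W,m=dark('scene',[420,-40,128],[520,80,240],'e')
for z in range(128,240,10):
    q=W[m&(W[...,2]>=z)&(W[...,2]<z+10)]
    if len(q): print(z,len(q),q.mean(0).round(),q.min(0).round(),q.max(0).round())
E
```

```text
[465.57264607  26.15510398 147.19244446] [[ 0.163  0.986  0.031]
 [ 0.964 -0.166  0.206]
 [ 0.208 -0.003 -0.978]] [-0.15  0.16  1.84  0.23  1.15 -0.07]
168 7 [471.  14. 177.] [467.   7. 176.] [472.  21. 178.]
178 30 [473.  17. 184.] [464.   5. 178.] [479.  29. 188.]
188 44 [475.  16. 193.] [465.   4. 188.] [481.  28. 197.]
198 47 [476.  14. 203.] [464.   2. 198.] [482.  26. 208.]
208 14 [475.  15. 210.] [460.   3. 208.] [481.  25. 213.]
218 34 [487.   9. 225.] [457.  -7. 219.] [498.  24. 228.]
228 29 [492.   9. 232.] [441. -12. 228.] [506.  26. 238.]
238 12 [497.   6. 239.] [479. -10. 238.] [508.  17. 240.]
```

View pics/e.png

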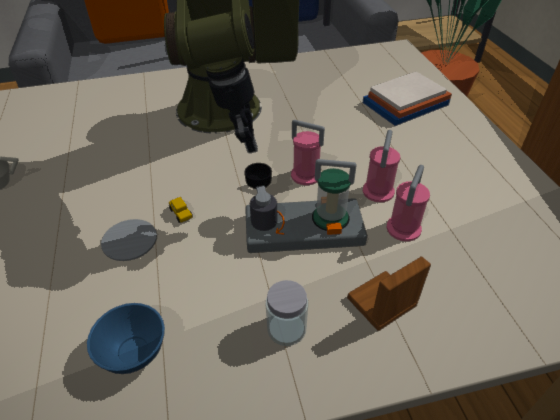

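Request:
{"fn": "jog_arm", "kwargs": {"commands": [[[-0.012, 0.004, 0.11], [0, 0, 0]], [[-0.012, 0.003, 0.11], [0, 0, 0]], [[-0.01, 0.003, 0.07], [0, 0, 0]], [[-0.003, 0, 0.052], [0, 0, 0]], [[0, 0, 0], [0, 0, 0]]]}}

```text
time_s: 11.35
tcp_pos: [468.7, 34.1, 78.9]
eef_rot: [[0.16, 0.987, 0.031], [0.966, -0.163, 0.202], [0.205, -0.003, -0.979]]
ft_force: [0.6, -0.7, -0.3]
gripper_width: 0.4
gripper_force: 0.0
```

```bash
python3 - <<'E'
from h import *
s=arm.state(); print(s['tcp_pos'],np.array(s['tcp_pos'])-30*np.array(s['eef_rot'])[:,2],s['ft_force'])
R=np.array(s['eef_rot']); ex=np.array([.986,-.167,0]);ey=np.array([.167,.986,0])
th=np.radians(186-20*np.arange(19)); P=64*(np.cos(th)[:,None]*ex+np.sin(th)[:,None]*ey)
print((np.diff(P,axis=0)@R/200).round(3).tolist())
E
```

```text
[468.65234846  34.12718778  78.93375178] [467.73687254  28.05868389 108.29929561] [ 0.58810121 -0.66823152 -0.27796181]
[[0.108, 0.008, 0.023], [0.099, 0.046, 0.021], [0.078, 0.078, 0.016], [0.047, 0.1, 0.01], [0.011, 0.111, 0.002], [-0.027, 0.108, -0.006], [-0.061, 0.092, -0.013], [-0.088, 0.065, -0.019], [-0.105, 0.03, -0.022], [-0.108, -0.008, -0.023], [-0.099, -0.046, -0.021], [-0.078, -0.078, -0.016], [-0.047, -0.1, -0.01], [-0.011, -0.111, -0.002], [0.027, -0.108, 0.006], [0.061, -0.092, 0.013], [0.088, -0.065, 0.019], [0.105, -0.03, 0.022]]
```

Request:
{"fn": "jog_arm", "kwargs": {"commands": [[[0.108, 0.008, 0.023], [0, 0, 0]], [[0.099, 0.046, 0.021], [0, 0, 0]]]}}

```text
time_s: 11.55
tcp_pos: [487.1, 73.9, 80.8]
eef_rot: [[0.16, 0.986, 0.034], [0.966, -0.164, 0.202], [0.205, 0.001, -0.979]]
ft_force: [-0.8, -3.9, -0.0]
gripper_width: 0.1
gripper_force: 1.7
```

```bash
python3 - <<'E'
from h import *
s=arm.state(); print(s['tcp_pos'],s['ft_force'])
for c in ('top','scene'):
    p,d=shot(c,'f'+c); W=cloud(c,d)
    for r in arm.masks_of(c,'crank_cup')[:2]:
        q=W[r['region']&(d>0)&(W[...,2]>95)&(W[...,2]<127)]; print(c,r['conf'],q.mean(0).round(),q.min(0).round(),q.max(0).round()) if len(q) else 0
E
```

```text
[487.13850926  73.93973332  80.84608801] [-8.41681658e-01 -3.93973866e+00 -2.09716984e-03]
scene 0.64 [511.  58. 110.] [465.   8.  95.] [550. 102. 126.]
```

Cup is following (about 4 N). Continuing round.

Request:
{"fn": "jog_arm", "kwargs": {"commands": [[[0.078, 0.078, 0.016], [0, 0, 0]], [[0.047, 0.1, 0.01], [0, 0, 0]], [[0.011, 0.111, 0.002], [0, 0, 0]], [[-0.027, 0.108, -0.006], [0, 0, 0]]]}}

```text
time_s: 12.15
tcp_pos: [569.1, 82.3, 80.5]
eef_rot: [[0.159, 0.987, 0.033], [0.966, -0.163, 0.203], [0.205, -0.001, -0.979]]
ft_force: [-3.0, -1.2, 0.2]
gripper_width: -0.2
gripper_force: 1.0
```

Request:
{"fn": "jog_arm", "kwargs": {"commands": [[[-0.061, 0.092, -0.013], [0, 0, 0]], [[-0.088, 0.065, -0.019], [0, 0, 0]], [[-0.105, 0.03, -0.022], [0, 0, 0]], [[-0.108, -0.008, -0.023], [0, 0, 0]]]}}

```text
time_s: 12.55
tcp_pos: [592.0, 2.2, 80.6]
eef_rot: [[0.16, 0.986, 0.033], [0.965, -0.164, 0.203], [0.206, -0.0, -0.979]]
ft_force: [-0.1, 1.2, 0.1]
gripper_width: -0.2
gripper_force: 0.7
```

Request:
{"fn": "jog_arm", "kwargs": {"commands": [[[-0.099, -0.046, -0.021], [0, 0, 0]], [[-0.078, -0.078, -0.016], [0, 0, 0]], [[-0.047, -0.1, -0.01], [0, 0, 0]], [[-0.011, -0.111, -0.002], [0, 0, 0]]]}}

```text
time_s: 12.95
tcp_pos: [517.3, -33.9, 80.8]
eef_rot: [[0.162, 0.986, 0.035], [0.965, -0.165, 0.203], [0.206, 0.0, -0.979]]
ft_force: [2.8, 4.1, 0.5]
gripper_width: -0.4
gripper_force: 2.2
```

Request:
{"fn": "jog_arm", "kwargs": {"commands": [[[0.027, -0.108, 0.006], [0, 0, 0]], [[0.061, -0.092, 0.013], [0, 0, 0]]]}}

```text
time_s: 13.15
tcp_pos: [480.8, -9.3, 80.8]
eef_rot: [[0.162, 0.986, 0.035], [0.965, -0.166, 0.203], [0.206, 0.001, -0.979]]
ft_force: [5.1, 1.2, 0.2]
gripper_width: -0.4
gripper_force: 1.8
```

Request:
{"fn": "jog_arm", "kwargs": {"commands": [[[0.088, -0.065, 0.019], [0, 0, 0]], [[0.105, -0.03, 0.022], [0, 0, 0]]]}}

```text
time_s: 13.35
tcp_pos: [468.8, 33.1, 80.9]
eef_rot: [[0.161, 0.986, 0.035], [0.965, -0.165, 0.202], [0.205, 0.001, -0.979]]
ft_force: [4.8, -1.8, 0.3]
gripper_width: 0.1
gripper_force: 2.1
```

Request:
{"fn": "jog_arm", "kwargs": {"commands": [[[0.108, 0.008, 0.023], [0, 0, 0]], [[0.099, 0.046, 0.021], [0, 0, 0]]]}}

```text
time_s: 13.55
tcp_pos: [486.5, 73.7, 80.7]
eef_rot: [[0.16, 0.986, 0.034], [0.965, -0.164, 0.203], [0.205, 0.0, -0.979]]
ft_force: [0.2, -1.0, -0.6]
gripper_width: -0.1
gripper_force: 0.2
```

```bash
cat >> h.py <<'E'
def catches(c):
    p,d=shot(c); W=cloud(c,d); h=cv2.cvtColor(p,cv2.COLOR_RGB2HSV)
    o=((h[...,0]<16))&(h[...,1]>150)&(h[...,2]>80)
    m=o&(W[...,0]>480)&(W[...,0]<640)&(W[...,1]>100)&(W[...,1]<230)&(W[...,2]>25)&(W[...,2]<80)
    ex=np.array([.986,-.167,0]);ey=np.array([.167,.986,0]); X=(W[m]-[556.5,166,0])
    a=X@ex
    for s in(-1,1):
        k=a*s>0
        if k.sum(): print(c,s,k.sum(),'dockx',np.percentile(a[k],[2,50,98]).round(1),'y',np.median(X[k]@ey).round(1))
E
python3 -c "
from h import *
for c in('top','scene'): catches(c)
def old(c):
    global shot
"
```

```text
top -1 79 dockx [-64.2 -55.9 -47.3] y 0.2
top 1 76 dockx [43.  51.5 59.4] y 0.2
scene 1 105 dockx [45.5 56.8 64.2] y 0.2
```

```bash
python3 - <<'E'
from h import *
for c in('top','scene'):
    p=cv2.imread(f'pics/{c}0.png')[:,:,::-1].copy(); W=np.load(c+'0.npy'); h=cv2.cvtColor(p,cv2.COLOR_RGB2HSV)
    m=(h[...,0]<16)&(h[...,1]>150)&(h[...,2]>80)&(W[...,0]>480)&(W[...,0]<640)&(W[...,1]>100)&(W[...,1]<230)&(W[...,2]>25)&(W[...,2]<80)
    a=(W[m]-[556.5,166,0])@np.array([.986,-.167,0])
    for s in(-1,1): print(c,s,np.percentile(a[a*s>0],[2,50,98]).round(1) if (a*s>0).any() else 0)
E
```

```text
top -1 [-50.9 -43.2 -35. ]
top 1 [31.6 40.9 46.9]
scene -1 0
scene 1 [33.  43.2 52.5]
```

Request:
{"fn": "jog_arm", "kwargs": {"commands": [[[0.02, 0.02, -0.18], [0, 0, 0]], [[0.02, 0, -0.2], [0, 0, 0]], [[-0.1, 0, -0.24], [0, 0, 0]], [[-0.05, 0, -0.2], [0, -0.033, 0]], [[0, 0, -0.05], [0, -0.033, 0]]]}}

```text
time_s: 14.15
tcp_pos: [482.3, 14.9, 249.1]
eef_rot: [[0.168, 0.986, 0.006], [0.986, -0.168, -0.005], [-0.004, 0.007, -1.0]]
ft_force: [-0.5, -0.3, -1.2]
gripper_width: -0.1
gripper_force: 0.0
```

Catches are 12 mm further out than at the start, so they have released. Re-measuring the handle and coaster.

```bash
python3 - <<'E'
from h import *
for c in('top','scene'):
    p,d=shot(c,'g'+c); W=cloud(c,d)
    q=W[(W>[515,120,180]).all(-1)&(W<[605,205,196]).all(-1)&(d>0)]
    if len(q)>5: r=cv2.minAreaRect(q[:,:2].astype(np.float32)); print(c,'handle',len(q),np.round(np.r_[r[0],r[1],r[2]],1),q[:,2].max())
    # coaster via height 3..9 region near (480,-272)
    q=W[(W>[405,-350,3.5]).all(-1)&(W<[560,-200,9]).all(-1)&(d>0)]
    k=np.linalg.norm(q[:,:2]-np.median(q[:,:2],0),axis=1)<68; q=q[k]
    print(c,'coaster',len(q),q.mean(0).round(1),((np.percentile(q[:,:2],1,0)+np.percentile(q[:,:2],99,0))/2).round(1),np.ptp(q[:,:2],axis=0).round(1))
    # edge-based
    cx,cy=proj(c,np.array([482,-272,6])); m=np.zeros((420,560),np.uint8)
    h=cv2.cvtColor(p,cv2.COLOR_RGB2LAB)
    roi=(abs(np.arange(420)[:,None]-cy)<45)&(abs(np.arange(560)[None]-cx)<45)
    for r in arm.masks_of(c,'coaster')[:1]:
        mm=r['region']; q=W[mm&(d>0)]; print(c,r['conf'],r['point'],q[:,:2].mean(0).round(1),cv2.minEnclosingCircle(q[:,:2].astype(np.float32)))
print(arm.state()['tcp_pos'])
E
```

```text
top handle 173 [554.6 166.   77.9  12.   66.8] 194.49392705765786
top coaster 1079 [ 479.5 -269.6    5.8] [ 478.8 -269.7] [127.8 119.6]
top 0.7 [376.5, 245.0] [ 478.5 -269.4] ((477.81488037109375, -270.49713134765625), 60.478416442871094)
scene handle 253 [558.4 165.9  79.8  13.7  66.7] 192.44524144852556
scene coaster 1591 [ 485.6 -269.8    5.7] [ 484.2 -270.3] [129.3 118.2]
scene 0.59 [128.4, 241.3] [ 486.9 -269.8] ((484.042724609375, -270.6379089355469), 62.155372619628906)
[481.29944237  18.38700874 243.77664879]
```

Request:
{"fn": "jog_arm", "kwargs": {"commands": [[[0.2, 0.06, 0], [0, 0, 0]], [[0.2, 0.06, 0], [0, 0, 0]], [[0.2, 0.06, 0], [0, 0, 0.039]], [[0, 0, 0], [0, 0, 0.038]], [[0, 0, 0], [0, 0, 0]]], "hand": 0}}

```text
time_s: 14.85
tcp_pos: [536.6, 131.0, 242.6]
eef_rot: [[0.396, 0.918, -0.003], [0.918, -0.396, 0.001], [-0.0, -0.004, -1.0]]
ft_force: [-0.3, -0.7, -0.2]
gripper_width: 72.6
gripper_force: 0.0
```

Request:
{"fn": "jog_arm", "kwargs": {"commands": [[[0.2, 0.022, 0], [0, 0, 0]], [[0, 0, 0], [0, 0, 0]], [[0, 0, 0.15], [0, 0, 0]], [[0, 0, 0.15], [0, 0, 0]], [[0, 0, 0], [0, 0, 0]]]}}

```text
time_s: 15.35
tcp_pos: [554.8, 164.3, 180.3]
eef_rot: [[0.393, 0.919, -0.008], [0.919, -0.393, -0.001], [-0.004, -0.007, -1.0]]
ft_force: [-0.9, -0.2, -0.4]
gripper_width: 85.2
gripper_force: 0.0
```

Request:
{"fn": "jog_arm", "kwargs": {"commands": [[[0, 0, 0.1], [0, 0, 0]], [[0, 0, 0.08], [0, 0, 0]], [[0, 0, 0.03], [0, 0, 0]], [[0, 0, 0], [0, 0, 0]]]}}

```text
time_s: 15.75
tcp_pos: [556.9, 165.4, 142.9]
eef_rot: [[0.395, 0.919, -0.0], [0.919, -0.395, 0.0], [0.0, -0.0, -1.0]]
ft_force: [0.5, 0.1, 0.1]
gripper_width: 85.4
gripper_force: 0.0
```

```bash
python3 - <<'E'
from h import *
p,d=shot('scene'); u,v=map(int,proj('scene',np.array([556,166,170]))); 
cv2.imwrite('pics/i.png',cv2.resize(p[v-60:v+60,u-80:u+80],(800,600),interpolation=cv2.INTER_CUBIC)[:,:,::-1])
E
```

```text
(no output)
```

View pics/i.png

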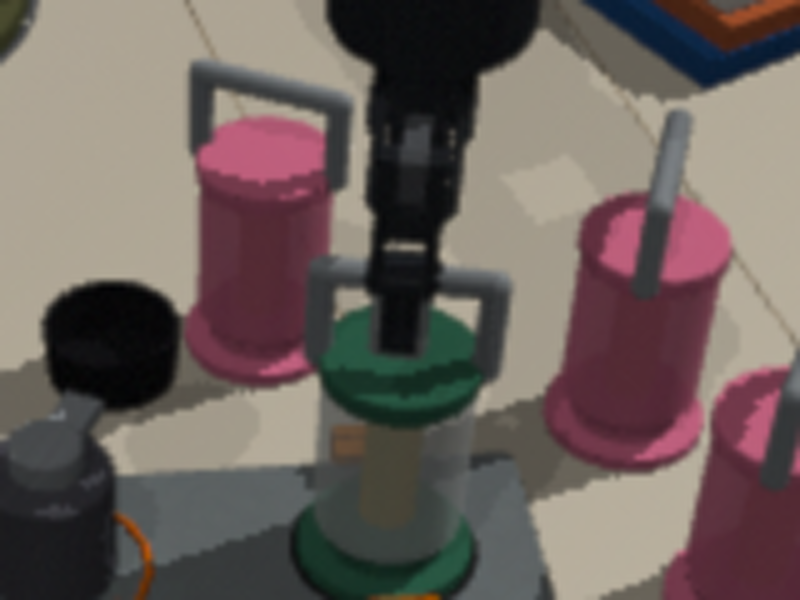

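The fingers straddle the handle bar centrally (crop about (405,290)), with the body well above it. Going 8 mm lower, then closing.

Request:
{"fn": "jog_arm", "kwargs": {"commands": [[[0, 0, 0.035], [0, 0, 0]], [[0, 0, 0], [0, 0, 0]]]}}

```text
time_s: 16.0
tcp_pos: [556.8, 165.9, 135.3]
eef_rot: [[0.395, 0.919, -0.0], [0.919, -0.395, 0.0], [-0.0, -0.0, -1.0]]
ft_force: [-0.3, 0.6, -0.4]
gripper_width: 85.2
gripper_force: 0.0
```

Request:
{"fn": "jog_arm", "kwargs": {"commands": [[[0, 0, 0], [0, 0, 0]], [[0, 0, 0], [0, 0, 0]], [[0, 0, 0], [0, 0, 0]], [[0, 0, 0], [0, 0, 0]], [[0, 0, 0], [0, 0, 0]]], "hand": 1, "squeeze": 60}}

```text
time_s: 16.5
tcp_pos: [556.9, 166.0, 135.6]
eef_rot: [[0.395, 0.919, 0.0], [0.919, -0.395, 0.0], [0.0, 0.0, -1.0]]
ft_force: [-1.2, 0.9, 1.5]
gripper_width: 12.3
gripper_force: 0.5
```

Request:
{"fn": "jog_arm", "kwargs": {"commands": [[[0, 0, 0], [0, 0, 0]], [[0, 0, 0], [0, 0, 0]], [[0, 0, 0], [0, 0, 0]]]}}

```text
time_s: 16.8
tcp_pos: [556.9, 166.1, 135.7]
eef_rot: [[0.395, 0.919, 0.0], [0.919, -0.395, 0.0], [0.0, 0.0, -1.0]]
ft_force: [-2.3, 0.5, 3.4]
gripper_width: 10.0
gripper_force: 58.4
```

Request:
{"fn": "jog_arm", "kwargs": {"commands": [[[0, 0, -0.03], [0, 0, 0]], [[0, 0, -0.06], [0, 0, 0]], [[0, 0, -0.08], [0, 0, 0]], [[0, 0, -0.1], [0, 0, 0]], [[0, 0, -0.08], [0, 0, 0]]]}}

```text
time_s: 17.3
tcp_pos: [557.0, 165.9, 207.1]
eef_rot: [[0.395, 0.919, 0.001], [0.919, -0.395, 0.0], [0.0, 0.0, -1.0]]
ft_force: [-0.3, 0.3, -6.1]
gripper_width: 10.1
gripper_force: 58.6
```

Request:
{"fn": "jog_arm", "kwargs": {"commands": [[[0, 0, -0.1], [0, 0, 0]], [[0, 0, -0.12], [0, 0, 0]], [[0, 0, -0.08], [0, 0, 0]], [[-0.07, 0.017, 0], [0, 0, 0]], [[-0.12, 0.029, 0], [0, 0, 0]]]}}

```text
time_s: 17.8
tcp_pos: [550.0, 127.3, 265.3]
eef_rot: [[0.394, 0.919, -0.0], [0.919, -0.394, -0.0], [-0.0, -0.0, -1.0]]
ft_force: [0.5, -0.5, -6.0]
gripper_width: 10.1
gripper_force: 58.5
```

Request:
{"fn": "jog_arm", "kwargs": {"commands": [[[-0.16, 0.038, 0], [0, 0, 0]], [[-0.16, 0.038, 0], [0, 0, 0]], [[-0.16, 0.038, 0], [0, 0, 0]], [[-0.16, 0.038, 0], [0, 0, 0]], [[-0.16, 0.038, 0], [0, 0, 0]]]}}

```text
time_s: 18.3
tcp_pos: [521.0, -36.4, 265.0]
eef_rot: [[0.395, 0.919, -0.001], [0.919, -0.395, -0.0], [-0.001, -0.001, -1.0]]
ft_force: [0.9, -0.4, -6.2]
gripper_width: 10.2
gripper_force: 58.5
```

Request:
{"fn": "jog_arm", "kwargs": {"commands": [[[-0.16, 0.038, 0], [0, 0, 0]], [[-0.16, 0.038, 0], [0, 0, 0]], [[-0.16, 0.038, 0], [0, 0, 0]], [[-0.16, 0.038, 0], [0, 0, 0]], [[-0.16, 0.038, 0], [0, 0, 0]]]}}

```text
time_s: 18.8
tcp_pos: [492.5, -198.3, 265.0]
eef_rot: [[0.395, 0.919, -0.001], [0.919, -0.395, 0.0], [-0.0, -0.001, -1.0]]
ft_force: [1.3, -0.2, -6.0]
gripper_width: 10.2
gripper_force: 58.5
```

Request:
{"fn": "jog_arm", "kwargs": {"commands": [[[-0.16, 0.038, 0], [0, 0, 0]], [[-0.12, 0.029, 0], [0, 0, 0]], [[-0.08, 0.019, 0], [0, 0, 0]], [[0, 0, 0], [0, 0, 0]], [[0, 0, 0], [0, 0, 0]]]}}

```text
time_s: 19.3
tcp_pos: [480.9, -269.2, 265.2]
eef_rot: [[0.395, 0.919, -0.0], [0.919, -0.395, 0.001], [0.001, -0.001, -1.0]]
ft_force: [-0.5, -0.3, -5.3]
gripper_width: 9.8
gripper_force: 58.5
```

```bash
python3 - <<'E'
from h import *
s=arm.state(); print(s['time_s'],s['tcp_pos'],s['ft_force'],s['moment'],s['gripper_width'],np.round(s['qpos'],2))
p,d=shot('scene'); u,v=map(int,proj('scene',np.array([481,-270,110]))); 
u=max(u,90);cv2.imwrite('pics/k.png',cv2.resize(p[v-70:v+80,u-90:u+110],(800,600),interpolation=cv2.INTER_CUBIC)[:,:,::-1])
W=cloud('scene',d); h=cv2.cvtColor(p,cv2.COLOR_RGB2HSV)
m=(h[...,0]>60)&(h[...,0]<95)&(h[...,1]>90)&(abs(W[...,0]-481)<80)&(abs(W[...,1]+270)<80)&(W[...,2]>30)
q=W[m]
for z in range(30,340,10):
    k=q[(q[:,2]>=z)&(q[:,2]<z+10)]
    if len(k)>3: print(z,len(k),k.mean(0).round(),k.min(0).round(),k.max(0).round())
E
```

```text
19.3 [ 480.88593976 -269.2021474   265.1863908 ] [-0.52516564 -0.27714514 -5.32799952] [ 0.04714436  0.03762591 -0.02431951] 9.797110036411302 [-0.58  0.26  1.42  0.    1.46 -0.17]
160 39 [ 510. -260.  169.] [ 473. -293.  166.] [ 520. -232.  170.]
170 343 [ 502. -264.  173.] [ 462. -305.  170.] [ 522. -231.  180.]
180 14 [ 507. -266.  181.] [ 501. -283.  180.] [ 511. -250.  182.]
260 38 [ 512. -264.  269.] [ 502. -290.  266.] [ 518. -242.  270.]
270 594 [ 491. -270.  276.] [ 451. -301.  270.] [ 518. -241.  278.]
```

View pics/k.png

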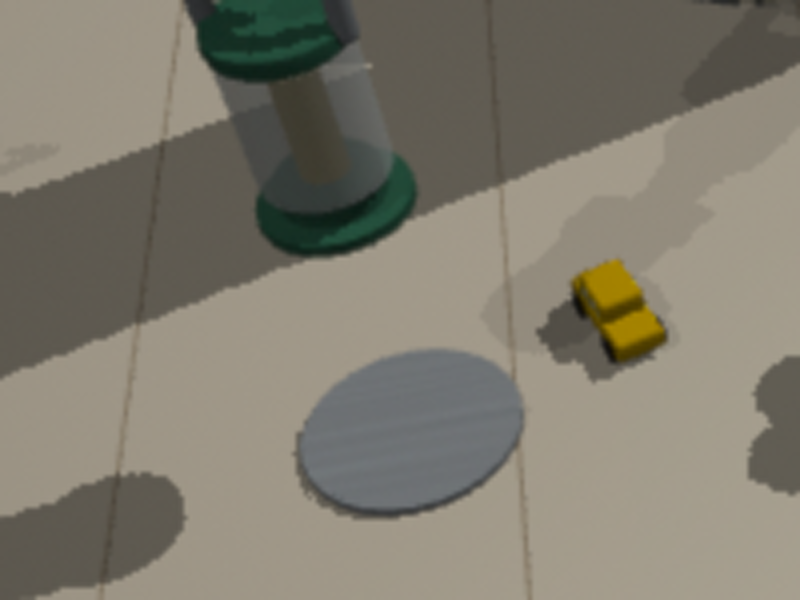

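The lamp hangs upright (foot around crop (335,205)) over the clear coaster (410,430). Both cameras put the cap's axis above the coaster's centre within about 2 mm. The car stands at (618,310). Lowering.

Request:
{"fn": "jog_arm", "kwargs": {"commands": [[[0, 0, 0.12], [0, 0, 0]], [[0, 0, 0.18], [0, 0, 0]], [[0, 0, 0.18], [0, 0, 0]], [[0, 0, 0.15], [0, 0, 0]], [[0, 0, 0.08], [0, 0, 0]]]}}

```text
time_s: 19.85
tcp_pos: [480.4, -267.9, 120.9]
eef_rot: [[0.394, 0.919, -0.003], [0.919, -0.394, 0.002], [0.001, -0.003, -1.0]]
ft_force: [0.6, 0.2, -4.5]
gripper_width: 9.8
gripper_force: 58.8
```

Request:
{"fn": "jog_arm", "kwargs": {"commands": [[[0, 0, 0.03], [0, 0, 0]], [[0, 0, 0.01], [0, 0, 0]], [[0, 0, 0.01], [0, 0, 0]], [[0, 0, 0], [0, 0, 0]], [[0, 0, 0], [0, 0, 0]]]}}

```text
time_s: 20.35
tcp_pos: [481.4, -269.6, 114.2]
eef_rot: [[0.395, 0.919, 0.001], [0.919, -0.395, -0.001], [-0.0, 0.001, -1.0]]
ft_force: [-0.3, -0.3, -5.4]
gripper_width: 10.3
gripper_force: 58.8
```

```bash
python3 - <<'E'
from h import *
p,d=shot('scene'); W=cloud('scene',d); h=cv2.cvtColor(p,cv2.COLOR_RGB2HSV)
m=(h[...,0]>60)&(h[...,0]<95)&(h[...,1]>90)&(abs(W[...,0]-481)<80)&(abs(W[...,1]+270)<80)&(W[...,2]>3)
q=W[m]
for z in range(0,140,10):
    k=q[(q[:,2]>=z)&(q[:,2]<z+10)]
    if len(k)>3: print(z,len(k),k.mean(0).round(1),k.min(0).round(),k.max(0).round())
print(arm.state()['tcp_pos'],arm.state()['ft_force'])
E
```

```text
10 70 [ 508.4 -261.9   18.2] [ 465. -304.   14.] [ 521. -234.   20.]
20 249 [ 502.9 -267.    22.3] [ 466. -306.   20.] [ 523. -233.   29.]
110 24 [ 513.  -265.7  118.3] [ 504. -290.  115.] [ 517. -243.  120.]
120 486 [ 491.8 -270.7  124.9] [ 454. -301.  120.] [ 519. -242.  129.]
[ 481.33841196 -269.61226469  114.1314278 ] [-0.37766248 -0.41854671 -5.46497224]
```

Underside at about 13 mm, so 7 mm to go.

Request:
{"fn": "jog_arm", "kwargs": {"commands": [[[0, 0, 0.01], [0, 0, 0]], [[0, 0, 0.01], [0, 0, 0]], [[0, 0, 0.006], [0, 0, 0]], [[0, 0, 0], [0, 0, 0]]]}}

```text
time_s: 20.8
tcp_pos: [481.0, -269.4, 108.0]
eef_rot: [[0.395, 0.919, -0.0], [0.919, -0.395, 0.0], [0.0, -0.001, -1.0]]
ft_force: [-1.2, 0.7, -5.5]
gripper_width: 10.2
gripper_force: 58.8
```

Request:
{"fn": "jog_arm", "kwargs": {"commands": [[[0, 0, 0.005], [0, 0, 0]], [[0, 0, 0], [0, 0, 0]]]}}

```text
time_s: 21.0
tcp_pos: [481.1, -269.5, 107.2]
eef_rot: [[0.395, 0.919, -0.0], [0.919, -0.395, 0.0], [0.0, -0.0, -1.0]]
ft_force: [-1.1, -0.2, -6.3]
gripper_width: 10.1
gripper_force: 58.8
```

Request:
{"fn": "jog_arm", "kwargs": {"commands": [[[0, 0, 0.005], [0, 0, 0]], [[0, 0, 0], [0, 0, 0]]]}}

```text
time_s: 21.2
tcp_pos: [481.2, -269.6, 106.6]
eef_rot: [[0.395, 0.919, 0.0], [0.919, -0.395, -0.0], [-0.0, 0.001, -1.0]]
ft_force: [-1.0, 0.5, -2.3]
gripper_width: 10.0
gripper_force: 59.0
```

Contact has begun.

Request:
{"fn": "jog_arm", "kwargs": {"commands": [[[0, 0, 0.003], [0, 0, 0]], [[0, 0, 0], [0, 0, 0]]]}}

```text
time_s: 21.4
tcp_pos: [481.5, -269.8, 106.6]
eef_rot: [[0.395, 0.919, 0.001], [0.919, -0.395, -0.001], [-0.0, 0.001, -1.0]]
ft_force: [-2.3, 0.2, 5.8]
gripper_width: 9.7
gripper_force: 59.8
```

Request:
{"fn": "jog_arm", "kwargs": {"commands": [[[0, 0, 0], [0, 0, 0]], [[0, 0, 0], [0, 0, 0]], [[0, 0, 0], [0, 0, 0]], [[0, 0, 0], [0, 0, 0]], [[0, 0, 0], [0, 0, 0]]], "hand": 0.2}}

```text
time_s: 21.9
tcp_pos: [481.1, -269.5, 105.7]
eef_rot: [[0.395, 0.919, 0.0], [0.919, -0.395, -0.0], [0.0, 0.0, -1.0]]
ft_force: [-0.5, 0.4, 0.3]
gripper_width: 68.5
gripper_force: 0.0
```

Request:
{"fn": "jog_arm", "kwargs": {"commands": [[[0, 0, -0.1], [0, 0, 0]], [[0, 0, -0.2], [0, 0, 0]], [[0, 0, -0.25], [0, 0, 0]], [[-0.15, 0, -0.2], [0, 0, 0]], [[0, 0, 0], [0, 0, 0]]]}}

```text
time_s: 22.4
tcp_pos: [469.7, -299.8, 261.6]
eef_rot: [[0.396, 0.918, 0.007], [0.918, -0.396, -0.006], [-0.003, 0.009, -1.0]]
ft_force: [0.8, 1.1, -0.4]
gripper_width: 68.0
gripper_force: 0.0
```

Request:
{"fn": "jog_arm", "kwargs": {"commands": [[[-0.2, 0, 0], [0, 0, 0]], [[-0.2, 0, 0], [0, 0, 0]], [[0, 0, 0], [0, 0, 0]], [[0, 0, 0], [0, 0, 0]], [[0, 0, 0], [0, 0, 0]]]}}

```text
time_s: 22.9
tcp_pos: [438.0, -369.8, 255.4]
eef_rot: [[0.395, 0.919, -0.0], [0.919, -0.395, 0.001], [0.0, -0.0, -1.0]]
ft_force: [0.5, 0.1, 0.5]
gripper_width: 68.0
gripper_force: 0.0
```

```bash
python3 - <<'E'
from h import *
for c in('scene','top'):
    p,d=shot(c,'z'+c); W=cloud(c,d); h=cv2.cvtColor(p,cv2.COLOR_RGB2HSV)
    m=(h[...,0]>60)&(h[...,0]<95)&(h[...,1]>90)&(abs(W[...,0]-481)<80)&(abs(W[...,1]+270)<80)
    for lo,hi in((8,20),(108,125)):
        q=W[m&(W[...,2]>lo)&(W[...,2]<hi)]
        if len(q)>5: print(c,lo,np.round(q.mean(0),1),cv2.minEnclosingCircle(q[:,:2].astype(np.float32)))
    r=arm.masks_of(c,'coaster')
    for r in r[:1]: q=W[r['region']&(d>0)&(W[...,2]<9)]; print(c,'coaster',cv2.minEnclosingCircle(q[:,:2].astype(np.float32)))
    q=W[yellow(p,d,W)]; print('car',len(q),np.percentile(q,[2,98],axis=0).round())
E
```

```text
scene 8 [ 502.8 -265.5   13.6] ((485.716552734375, -269.31304931640625), 38.25444412231445)
scene 108 [ 488.8 -271.   116.9] ((484.8062744140625, -269.90777587890625), 33.93061447143555)
scene coaster ((481.8305969238281, -269.003662109375), 62.88376235961914)
car 338 [[ 408. -172.   11.]
 [ 464. -130.   35.]]
top 8 [ 482.2 -243.1   13.2] ((478.754150390625, -258.6213073730469), 32.36383056640625)
top 108 [ 476.  -265.3  117.2] ((478.7650451660156, -266.5350646972656), 31.527185440063477)
top coaster ((478.11865234375, -271.32794189453125), 60.34022521972656)
car 265 [[ 393. -169.   16.]
 [ 454. -132.   36.]]
```

View pics/zscene.png

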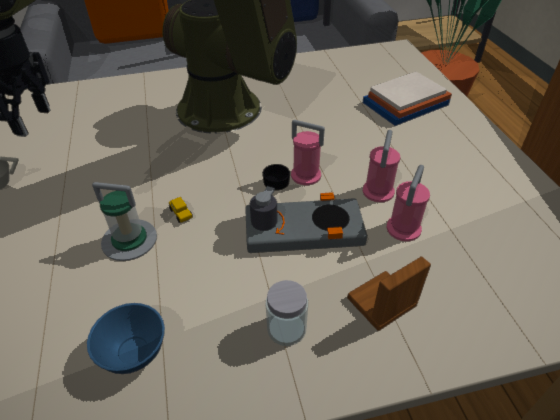

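The lamp stands upright with its foot centred on the coaster (128,238), the car is on the table (180,209), the catches are open, and the gripper is clear at (25,100). Handing in.

```bash
python3 -c "
from cell import arm
print(arm.hand_in())"
```

```text
the job is handed in; nothing more can be done
None
```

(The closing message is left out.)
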